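# Shut the analyser and hold its shutter half open

## Task

Push the analyser's open front door shut until it clicks home on its catch, and only then slide the orange-tabbed sprung shutter on its top against its spring until its pointer is level with the green half-way mark, never letting it run on past midway between the green mark and the red full-open mark. Finish while still holding the tab with the fingers, steady at the green mark, because the spring pulls it shut if you let go. Leave everything else on the bench and on the analyser where it stands.

Things in the scene. Friction and masses are not known exactly. Their poses are not given: they have to be found in the camera images.
- analyser: White bench-top optical analyser with a blue band, 200 (x) x 240 (y) x 150 mm (z), fixed to the bench. Origin: centre of its underside. Its own x points from the door side to its back, y to the left seen from the door side, z up. The flat deck on top is 150 mm above the bench. On the deck, centred 30 mm in front (-x) of the middle, two 9 mm high rails run along y; the shutter slides between them.
- door (a joint): Angle of the front door in rad: 0 fully shut and seated, growing as it swings out; starts between about 0.45 and 0.95. A sprung roller catch resists from about 0.1 rad down to about 0.06 rad (up to about 12 N pushed at door_push), then snaps the door to 0 and keeps it there; less than that leaves it ajar. Light hinge friction; it stays where it is left when open.
- door_hinge (a point): On the door's vertical hinge axis, half-way up the door (80 mm above the bench). The axis lies at the left of the door, at analyser x = -100 mm, y = +75 mm, in the plane of the door's inner face.
- door_push (a point): Point on the door's outer face, 115 mm from the hinge axis along the door, 20 mm below its top edge and 120 mm above the bench: a good place to push. The point's x axis points through the door from outer to inner face (when shut, along analyser x), its y axis along the door towards the hinge, z up. The grey door with blue top band is 150 mm wide, 12 mm thick, 120 mm high (20 to 140 mm above the bench), without a handle that sticks out.
- shutter_travel (a joint): Travel of the shutter in m: 0 shut (starts there), 0.030 half way, 0.060 full. It moves along the analyser's -y as it grows. Spring force rises from 2 N at 0 to 8 N at half and 14 N at full travel, always towards shut; friction about 0.3 N.
- shutter: The shutter: an orange upright tab fixed to a dark steel plate. The tab measures 36 (x) x 12 (y) x 42 mm (z); origin at the centre of the tab, 177 mm above the bench (the tab reaches from 156 to 198 mm; the plate below it is at 156 mm and is 66 x 70 mm). Axes parallel to the analyser's; move it along -y. It can be pinched from above across its 12 mm, or pushed on its +y face. A thin orange pointer, in line with the tab's centre, reaches forward from the plate over the scale.
- half_mark (a point): Green mark on the scale on the deck in front of the rails, 152 mm above the bench; the scale runs along analyser y, 53 mm in front (-x) of the tab's line. The white mark (shut) is 30 mm to its +y, the red one (full) 30 mm to its -y. At half travel the tab's centre has the same analyser y as this mark.
- bottle_mid (a point): Centre of the amber bottle, 60 mm across, 150 mm tall, standing on the bench. Leave alone.
- beaker_mid (a point): Centre of the glass beaker, 80 mm across, 90 mm tall, standing on the bench. Leave alone.
- rack_mid (a point): Centre of the blue tube rack, 70 x 130 mm, 104 mm tall with its tubes, standing on the bench. Leave alone.
- jar_mid (a point): Centre of the small jar with blue cap, 40 mm across, 50 mm tall, standing on the rear right of the analyser's deck. Leave alone.
- dish_mid (a point): Centre of the low steel weight disc, 72 mm across, 12 mm high, lying on the bench in front of the analyser, right of the door. Leave alone.
- screwdriver_grip (a point): Handle of the screwdriver, 170 mm long, lying on the bench to the left. Leave alone.

How it is judged:
By the outcome, as a careful person would: the job done as asked, in the order asked, and still so for the second after the job is handed in, while the arm keeps its last pose, push and grip.
It also fails if it takes over 51 s, if anything falls off the work surface, if the arm or the gripper's body presses on something with over 40 N, if the wrist force passes 120 N, or if a joint passes its speed limit or range.

## Robot

A 6-joint arm with a two-finger parallel gripper is mounted at the origin on the work surface. World frame = base frame: x ahead of the robot, y to its left, z up, the work surface at z = 0. Lengths are in m, angles in degrees, forces in N, time in s.
With the tool pointing down it reaches from about 0.25 to 0.725 m from the base axis. Payload 9.7 kg.
Tool frame: the origin (TCP) lies midway between the tips of the shut fingers; the grasp point (between the pads) lies 19 mm behind it (bot.hold_point_z is the distance from the TCP to the grasp point, in m); x points along the fingers, y is the direction in which the jaws open and shut, and the axes are right-handed (so a half turn about x gives the same grasp; the last joint's range is limited). The gripper opens to 85 mm and grips with 20 to 120 N. Pads are 22 mm wide; open, the fingers measure 114 mm over their backs; the gripper's body (76 mm by 85 mm) begins 54 mm behind the grasp point. The pads swing forward as they close: fully open they stand 13 mm farther back than shut.
Start: joints at [-71.219, 4.979, 10.078, 95.1, 0, 90], TCP at [0.177, -0.521, 0.231] pointing down, gripper open.
Joint ranges: [-179.16, 179.16], [-48.56, 103.87], [-65.8, 70.77], [-126.05, 130.52], [-82.76, 87.17], [-180, 180]. Speed limits (degrees/s): [127.2, 127.2, 147.25, 180, 180, 180].

## Interface

Orientations are given as [roll, pitch, yaw] about the fixed x, y, z axes, in that order (R = Rz(yaw) Ry(pitch) Rx(roll)).
In Python, from workcell import bot gives the robot as it stands. The module is installed in compiled form; this text tells all that it offers.
- The arm moves only by the shell command python3 -m crank 'ROWS' [FORCE]. ROWS is JSON, a list of rows, each an object with "linear": the shift along the world's x, y, z in m, a list of three; "yaw": the turn about the world's z in rad; "grip": the closure, from 0 (fully open) to 1 (shut). In form: [{"linear": [tx, ty, tz], "yaw": yaw, "grip": grip}, ...]. A call has 1 to 10 rows; each row shifts and turns the commanded pose from where the row before left it; what a row does not reach is not made up. A row lasts 1/10 s, in which the tool goes at most 50 mm and 8.59 degrees, less where a joint would pass 70% of its speed; a pose out of reach is approached as far as the arm can. A call with a gripper value outside its range is refused whole. The fingers move at their own pace and stop on an object; FORCE is the grip in N (left out, the last holds). Time passes only in rows, so rows that do not move let the fingers close. It gives the time, the measured TCP pose, the force and the opening at its end, in the units of the state.
- bot.get_obs(): the state, without advancing time (a new reading comes with each control period).
- bot.camera(name): name is "scene" or "top" or "wrist"; returns the picture (400x640x3 uint8, red, green, blue); there is no depth.
- bot.camera_model(name): a dict with "fx", "fy", "cx", "cy" (pixels), "rvec" (rotation vector, rad) and "tvec" (3), from world to camera coordinates, as OpenCV has them. Camera axes: x right, y down, z forward; pixel columns grow to the right and rows downward; lengths in m; the calibration is good to about 2 mm. The wrist camera is an equidistant fisheye: a pixel r from the principal point sees the ray r / f radians off the axis. A picture is of the moment at which its call begins: read the wrist's pose just before it. camera_model takes no time and is no camera call; for the wrist camera it gives the pose at the moment of the call.
- bot.job_done(): hands the job in, once; it reports no verdict.
Trained networks look in the newest picture that a camera, given by its name, has taken for a name from the list of things; names that differ only in an ending like _2 or _b are one class to them, and where a whole thing is asked for, a point or a joint stands for the part that bears it (a point fixed in the world has none). Each returns a list of dicts, best first, with "p" (0 to 1); they miss things now and then, are a little off and sometimes report something else, mostly with a low value. They report only what shows in the picture. A call takes as long as a camera call.
- bot.silhouettes(name, camera): "region" (400x640 bool, what is visible of it) and "box" ([centre column, centre row, width, height] in pixels, round what is visible of it).
- bot.place_of(name, camera): "centre" ([column, row] in pixels: a listed point, or the origin of a listed thing).
The state is a dict: "time": time; "q": joint angles; "qd": joint speeds; "joint_efforts": joint torques, N m; "ee_pos": TCP position; "tcp_rot": TCP orientation; "wrist_force": force on the tool from outside, world axes, zero at the start; "torque": the same for the moment, N m; "opening": finger opening in m.
Only numpy, scipy, OpenCV 4.12 (cv2) and the standard library are available. Lean on these libraries where they do the work, as an engineer would, in place of code of your own. Each camera call takes 0.05 s, during which the arm holds its last target.

## Working session

There is one attempt and no reset: what is moved stays moved. The work goes in short steps, Python scripts to look and compute and a shell command to move; the robot and the scene stay as the last step left them, time stands still between calls to the robot, and variables do not carry over. Pictures are saved under pics/ and viewed, and the job is handed in when it is done.

```bash
mkdir -p pics; ls
cat > h.py <<'E'
from workcell import bot
import numpy as np, cv2
def snap(c,fn=None):
    m=bot.camera_model(c); im=bot.camera(c)
    if fn: cv2.imwrite('pics/'+fn,im[:,:,::-1])
    return m,im
def ray(m,px):
    R,_=cv2.Rodrigues(np.array(m['rvec'],float)); t=np.array(m['tvec'],float).ravel()
    u=(px[0]-m['cx'])/m['fx']; v=(px[1]-m['cy'])/m['fy']
    if m.get('wrist'):
        r=np.hypot(u,v); d=np.array([u/r*np.sin(r),v/r*np.sin(r),np.cos(r)]) if r>1e-9 else np.array([0,0,1.])
    else: d=np.array([u,v,1.]); d/=np.linalg.norm(d)
    return -R.T@t, R.T@d
def atz(m,px,z):
    o,d=ray(m,px); return o+d*(z-o[2])/d[2]
def tri(rs):
    A=np.zeros((3,3));b=np.zeros(3)
    for o,d in rs:
        P=np.eye(3)-np.outer(d,d);A+=P;b+=P@o
    x=np.linalg.solve(A,b)
    return x,[np.linalg.norm((np.eye(3)-np.outer(d,d))@(x-o)) for o,d in rs]
E
python3 - <<'E'
from h import *
o=bot.get_obs(); print(o)
ms={}
for c in['scene','top','wrist']:
    m,_=snap(c,c+'0.png'); m['wrist']=c=='wrist'; ms[c]=m; print(c,m)
for n in['analyser','door_hinge','door_push','shutter','half_mark','bottle_mid','beaker_mid','rack_mid','jar_mid','dish_mid','screwdriver_grip']:
    rs=[]
    for c in['scene','top','wrist']:
        r=bot.place_of(n,c)
        print(n,c,[(np.round(x['centre'],1).tolist(),round(x['p'],2)) for x in r[:3]])
        if r and r[0]['p']>.4 and c!='wrist': rs.append(ray(ms[c],r[0]['centre']))
    if len(rs)>1: print('   ',*tri(rs))
print(bot.get_obs()['time'])
E
```

```text
pics
{'time': 0.0, 'q': array([-7.12175968e+01,  5.01065215e+00,  1.00349937e+01,  9.50994834e+01,
        1.59433296e-03,  9.00000258e+01]), 'qd': array([-0.00812229,  0.01620489,  0.06594583,  0.08083207, -0.07888315,
       -0.05696146]), 'joint_efforts': array([-5.68423347e-04, -5.20388746e+01,  4.64803147e+01,  1.65205181e-02,
       -6.27136001e-05, -3.36587355e-06]), 'ee_pos': array([ 0.17702092, -0.52049486,  0.2305922 ]), 'tcp_rot': array([-91.21547223,  89.92484122, 107.56690407]), 'wrist_force': array([-0.01012834,  0.4088334 , -1.3861902 ]), 'torque': array([-0.00419831,  0.00698835,  0.01609855]), 'opening': 0.08539637765425619}
scene {'fx': 474.9857032058245, 'fy': 474.9857032058245, 'cx': 316.96006714609274, 'cy': 198.3069686683562, 'rvec': array([ 1.01565884,  2.27397123, -1.23039273]), 'tvec': array([ 0.37640488, -0.12581354,  1.75554396]), 'wrist': False}
top {'fx': 455.19018689874883, 'fy': 455.19018689874883, 'cx': 313.66664343307144, 'cy': 201.2917694074067, 'rvec': array([ 2.15982977, -2.16640787,  0.12767194]), 'tvec': array([-0.00807022,  0.55721338,  1.573736
[... 1713 characters left out ...]
_mid top [([453.7, 242.4], 0.56)]
rack_mid wrist []
    [ 0.41210988 -0.4965384   0.04290537] [np.float64(0.0016981308900243547), np.float64(0.0016981308900242498)]
jar_mid scene [([237.5, 194.6], 0.61)]
jar_mid top [([351.6, 146.0], 0.58), ([330.2, 227.0], 0.5)]
jar_mid wrist []
    [ 0.72415657 -0.13505917  0.16892887] [np.float64(0.0013677036748556992), np.float64(0.0013677036748558247)]
dish_mid scene []
dish_mid top [([382.4, 218.4], 0.88)]
dish_mid wrist []
screwdriver_grip scene [([461.6, 257.6], 0.59)]
screwdriver_grip top [([204.5, 251.3], 0.61)]
screwdriver_grip wrist []
    [0.38249425 0.37704186 0.01099172] [np.float64(0.001303047200840974), np.float64(0.0013030472008410691)]
1.8
```

Run:
```python
import cv2
for n,(x0,x1,y0,y1) in {'scene0':(170,490,100,340),'top0':(170,490,80,320)}.items():
    im=cv2.imread(f'pics/{n}.png'); cv2.imwrite(f'pics/{n}_c.png',cv2.resize(im[y0:y1,x0:x1],(800,600),interpolation=cv2.INTER_CUBIC))
```

```text
(no output)
```

View pics/scene0_c.png

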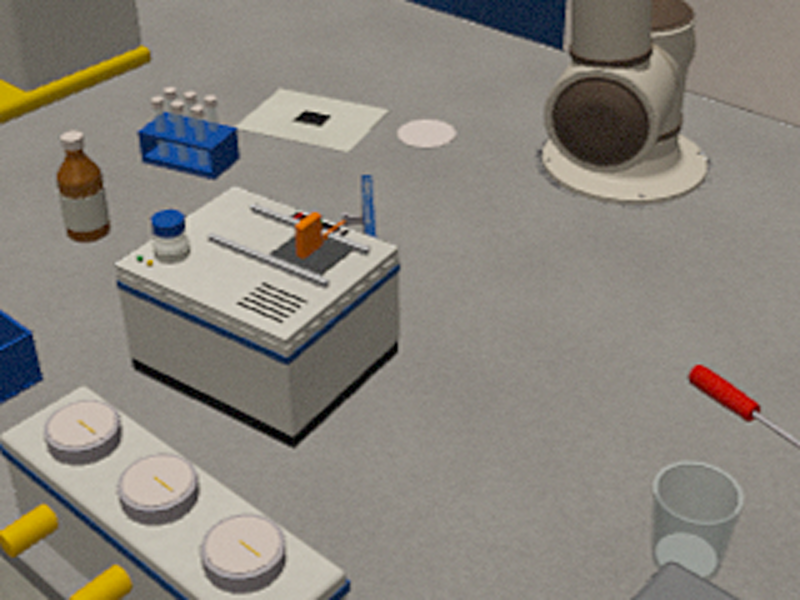

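View pics/top0_c.png

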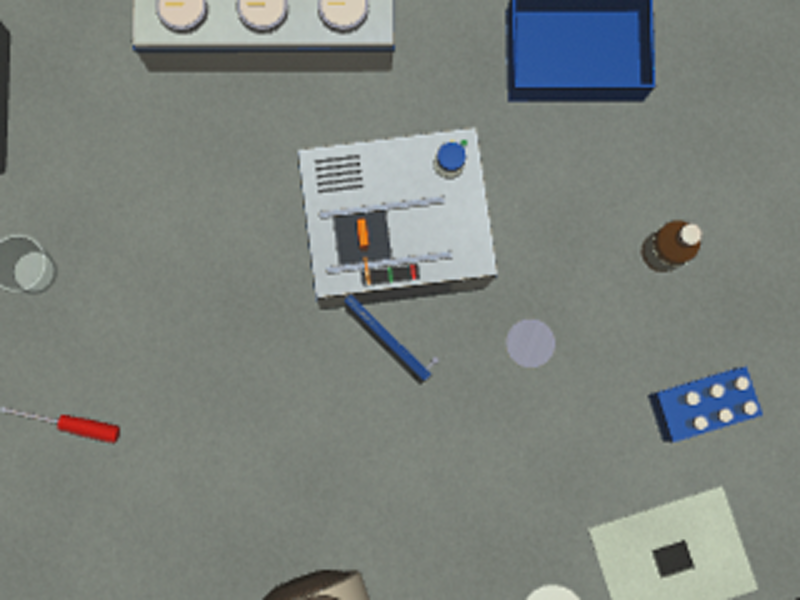

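The top view shows the analyser, yawed a few degrees, with the door open at the front and swung right. The shutter is shut, and the tab is at about crop (362,233). The dish is clear on the right at (530,343). Next I'll work out the analyser pose and the jaw direction.

Run:
```python
from h import *
from scipy.spatial.transform import Rotation as Ro
R=Ro.from_euler('xyz',bot.get_obs()['tcp_rot'],degrees=True).as_matrix();print(R.round(3))
m=bot.camera_model('top')
P=[atz(m,(170+x/2.5,80+y/2.5),.15) for x,y in[(299,150),(475,128),(496,276),(318,296)]]
for p in P: print(p.round(4))
a=[(.1,.12),(.1,-.12),(-.1,-.12),(-.1,.12)]
A=np.array(a);B=np.array(P)[:,:2]
Ac=A-A.mean(0);Bc=B-B.mean(0)
th=np.arctan2((Ac[:,0]*Bc[:,1]-Ac[:,1]*Bc[:,0]).sum(),(Ac*Bc).sum());print('yaw',np.degrees(th),'c',B.mean(0))
r=np.array([[np.cos(th),-np.sin(th)],[np.sin(th),np.cos(th)]]);c=B.mean(0)
print('resid',(A@r.T+c-B).round(4))
h=r@[-.1,.075]+c;print('hinge',h,'shutter',r@[-.03,.03]+c)
print('hinge net',atz(m,(308.1,198.6),.08),'push net',atz(m,(330.7,224.7),.12),'tab net',atz(m,(312.7,170.2),.177),'mark',atz(m,(326.3,189.8),.152),'dish',atz(m,(382.4,218.4),.006))
p=atz(m,(330.7,224.7),.12)[:2]
```

```text
[[ 0.     0.322 -0.947]
 [ 0.    -0.947 -0.322]
 [-1.    -0.    -0.   ]]
[0.7485 0.0698 0.15  ]
[ 0.7779 -0.1644  0.15  ]
[ 0.5789 -0.189   0.15  ]
[0.5532 0.0444 0.15  ]
yaw 6.9291030953572905 c [ 0.66464733 -0.05979767]
resid [[ 0.0009  0.0016]
 [ 0.0005 -0.0025]
 [ 0.0009 -0.002 ]
 [-0.0023  0.0029]]
hinge [0.55632963 0.00259044] shutter [ 0.63124721 -0.03363601]
hinge net [0.56098055 0.00939792 0.08      ] push net [ 0.46874065 -0.06573589  0.12      ] tab net [ 0.64161503 -0.0065709   0.177     ] mark [ 0.58104185 -0.05091022  0.152     ] dish [ 0.49799562 -0.25513443  0.006     ]
```

```bash
python3 -m crank '[{"linear":[0,0.01,0.03],"yaw":0,"grip":0},{"linear":[0,0.02,0.03],"yaw":0,"grip":0},{"linear":[0.01,0.03,0.02],"yaw":0,"grip":0.5},{"linear":[0.025,0.035,0.01],"yaw":0,"grip":1},{"linear":[0.025,0.035,0],"yaw":0,"grip":1},{"linear":[0.025,0.035,0],"yaw":0,"grip":1},{"linear":[0.025,0.035,0],"yaw":0,"grip":1},{"linear":[0.025,0.035,0],"yaw":0,"grip":1},{"linear":[0.025,0.035,0],"yaw":0,"grip":1},{"linear":[0.025,0.035,0],"yaw":0,"grip":1}]'
```

```text
time: 2.8
ee_pos: [0.3627, -0.2141, 0.3215]
tcp_rot: [128.2, 90.0, -33.0]
wrist_force: [0.2, -1.2, 0.2]
opening: -0.0002
```

```bash
python3 -m crank '[{"linear":[0.02,0.03,0.01],"yaw":-0.07,"grip":1},{"linear":[0.02,0.03,0.01],"yaw":-0.07,"grip":1},{"linear":[0.02,0.03,0],"yaw":-0.068,"grip":1},{"linear":[0.02,0.03,0],"yaw":0,"grip":1},{"linear":[0,0,0],"yaw":0,"grip":1}]'
python3 - <<'E'
from h import *
m,im=snap('wrist','w1.png'); m['wrist']=True
print(bot.get_obs()['ee_pos'],ray(m,(m['cx'],m['cy'])))
cv2.imwrite('pics/w1b.png',cv2.resize(im[:,:,::-1],(800,500)))
for n,z in[('door_hinge',.08),('door_push',.12),('shutter',.177),('half_mark',.152)]:
    for x in bot.place_of(n,'wrist')[:2]: print(n,x['centre'],x['p'],atz(m,x['centre'],z))
E
```

```text
time: 3.3
ee_pos: [0.4437, -0.0929, 0.3407]
tcp_rot: [-75.2, 89.9, 111.9]
wrist_force: [0.4, -0.1, -0.7]
opening: -0.0004
[ 0.44279461 -0.09426028  0.34092223] (array([ 0.50766871, -0.08571053,  0.48406588]), array([-0.25783851, -0.03066229, -0.96570137]))
door_push [303.7, 152.1] 0.68 [ 0.46162269 -0.07528113  0.12      ]
half_mark [291.5, 44.7] 0.55 [ 0.58022139 -0.0492563   0.152     ]
```

View pics/w1b.png

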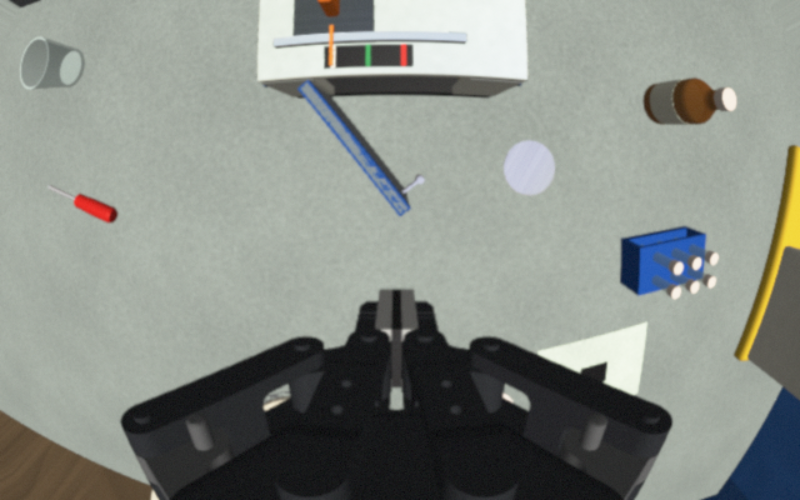

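Run:
```python
from h import *
m=bot.camera_model('wrist'); m['wrist']=True
f=lambda x,y,z:atz(m,(x/1.25,y/1.25),z).round(4)
for n,x,y,z in[('doorL',301,86,.14),('doorLr',311,83,.14),('endL',401,214,.14),('endR',409,206,.14),('cornL',259,80,.15),('cornR',526,79,.15),('green',368.5,55,.152),('red',404,55,.152),('white',332,55,.152),('pointer',332,35,.157)]: print(n,f(x,y,z))
t=bot.camera_model('top')
for n,x,y in[('hinge',352,298),('end',428,378)]: print(n,atz(t,(170+x/2.5,80+y/2.5),.14).round(4))
```

```text
doorL [0.5495 0.0014 0.14  ]
doorLr [ 0.5527 -0.0075  0.14  ]
endL [ 0.4428 -0.1012  0.14  ]
endR [ 0.451  -0.1075  0.14  ]
cornL [0.5522 0.0387 0.15  ]
cornR [ 0.5804 -0.1959  0.15  ]
green [ 0.5798 -0.0569  0.152 ]
red [ 0.5831 -0.0868  0.152 ]
white [ 0.5773 -0.0256  0.152 ]
pointer [ 0.5943 -0.0241  0.157 ]
hinge [ 5.516e-01 -1.000e-04  1.400e-01]
end [ 0.4461 -0.0991  0.14  ]
```

```bash
cat > arc.py <<'E'
import numpy as np
H=np.array([.5572,-.0001]);Y=np.radians(6.9)
def pt(phi,gap=0,r=.115):
    a=Y-np.pi/2-phi;u=np.array([np.cos(a),np.sin(a)]);b=Y+np.pi-phi;n=np.array([np.cos(b),np.sin(b)])
    s=.011*abs(np.cos(phi))+.0145*abs(np.sin(phi))
    return H+r*u+(.012+s+gap)*n
if __name__=='__main__':
    p0=np.array([.4428,-.0943]);p=pt(.925,.03);print('pre',p,p-p0)
    for phi in list(np.arange(.925,.0,-.075))+[.03,0]:
        q=pt(phi);print(round(phi,3),q.round(4),(q-p).round(4));p=q
E
python3 arc.py
```

```text
pre [ 0.4325946  -0.03646696] [-0.0102054   0.05783304]
0.925 [ 0.4534 -0.0581] [ 0.0208 -0.0216]
0.85 [ 0.4581 -0.0657] [ 0.0047 -0.0076]
0.775 [ 0.4634 -0.0731] [ 0.0053 -0.0073]
0.7 [ 0.4693 -0.08  ] [ 0.0059 -0.007 ]
0.625 [ 0.4759 -0.0866] [ 0.0065 -0.0065]
0.55 [ 0.483  -0.0926] [ 0.0071 -0.006 ]
0.475 [ 0.4906 -0.0981] [ 0.0076 -0.0055]
0.4 [ 0.4988 -0.103 ] [ 0.0081 -0.0049]
0.325 [ 0.5073 -0.1072] [ 0.0086 -0.0042]
0.25 [ 0.5163 -0.1107] [ 0.009  -0.0035]
0.175 [ 0.5256 -0.1135] [ 0.0093 -0.0028]
0.1 [ 0.5352 -0.1156] [ 0.0096 -0.002 ]
0.025 [ 0.5449 -0.1168] [ 0.0097 -0.0012]
0.03 [ 0.5443 -0.1167] [-0.0007  0.0001]
0 [ 0.5482 -0.117 ] [ 0.0039 -0.0003]
```

```bash
python3 -m crank '[{"linear":[-0.005,0.029,-0.02],"yaw":0,"grip":1},{"linear":[-0.005,0.029,-0.03],"yaw":0,"grip":1},{"linear":[0,0,-0.04],"yaw":0,"grip":1},{"linear":[0,0,-0.04],"yaw":0,"grip":1},{"linear":[0,0,-0.04],"yaw":0,"grip":1},{"linear":[0,0,-0.03],"yaw":0,"grip":1},{"linear":[0,0,-0.028],"yaw":0,"grip":1},{"linear":[0,0,0],"yaw":0,"grip":1}]'
python3 - <<'E'
from h import *
m,im=snap('wrist','w2.png'); cv2.imwrite('pics/w2b.png',cv2.resize(im[:,:,::-1],(800,500)))
E
```

```text
time: 4.35
ee_pos: [0.4298, -0.0384, 0.1102]
tcp_rot: [-10.9, 89.7, 175.9]
wrist_force: [-1.1, -0.3, 0.3]
opening: -0.0
```

View pics/w2b.png

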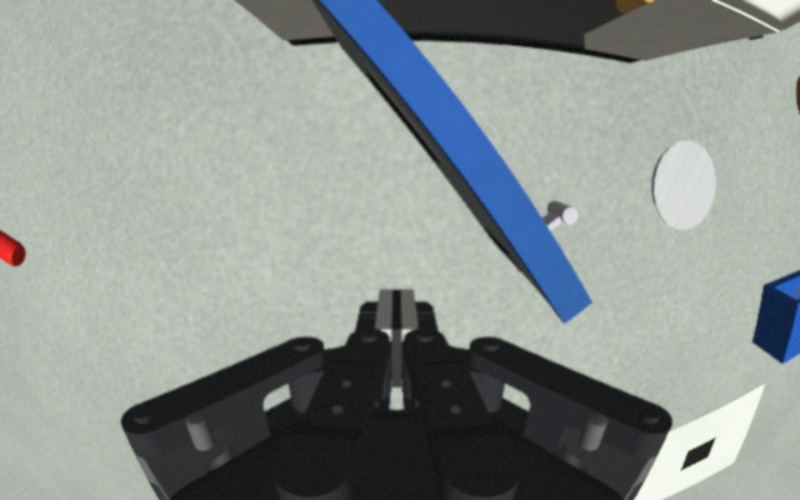

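The fingers hang free at (397,300), left of the door's outer face. Now I'll sweep the door.

```bash
python3 -m crank '[{"linear":[0.012,-0.010,0],"yaw":0,"grip":1},{"linear":[0.012,-0.010,0],"yaw":0,"grip":1},{"linear":[0.0047,-0.0076,0],"yaw":0,"grip":1},{"linear":[0.0053,-0.0073,0],"yaw":0,"grip":1},{"linear":[0.0059,-0.007,0],"yaw":0,"grip":1},{"linear":[0.0065,-0.0065,0],"yaw":0,"grip":1},{"linear":[0.0071,-0.006,0],"yaw":0,"grip":1},{"linear":[0.0076,-0.0055,0],"yaw":0,"grip":1},{"linear":[0.0081,-0.0049,0],"yaw":0,"grip":1},{"linear":[0.0086,-0.0042,0],"yaw":0,"grip":1}]'
python3 - <<'E'
from h import *
m,im=snap('wrist','w3.png'); cv2.imwrite('pics/w3b.png',cv2.resize(im[:,:,::-1],(800,500)))
E
```

```text
time: 5.4
ee_pos: [0.5105, -0.1071, 0.1132]
tcp_rot: [-19.0, 90.0, 167.8]
wrist_force: [-0.6, 1.1, 0.1]
opening: -0.0002
```

View pics/w3b.png

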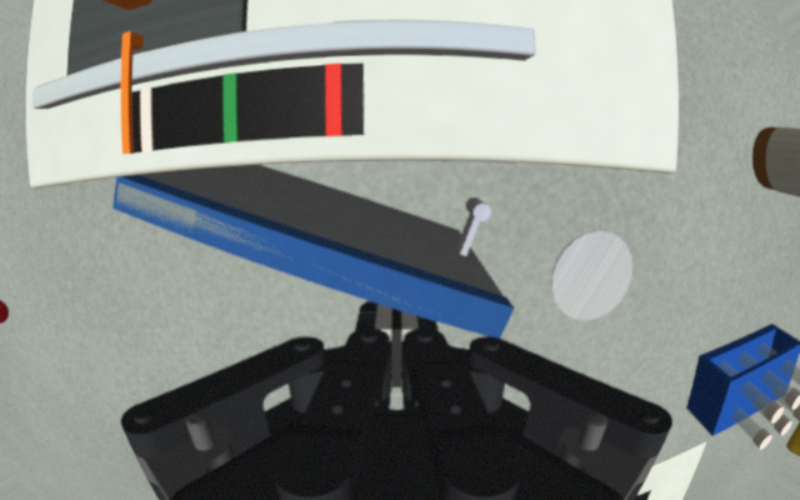

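The door is down to about 0.3 rad, and the fingers are on its outer face near (397,310). I'll keep going through the catch.

```bash
python3 -m crank '[{"linear":[0.008,-0.0035,0],"yaw":0,"grip":1},{"linear":[0.008,-0.003,0],"yaw":0,"grip":1},{"linear":[0.006,-0.0018,0],"yaw":0,"grip":1},{"linear":[0.005,-0.001,0],"yaw":0,"grip":1},{"linear":[0.004,-0.0008,0],"yaw":0,"grip":1},{"linear":[0.003,-0.0003,0],"yaw":0,"grip":1},{"linear":[0,0,0],"yaw":0,"grip":1}]'
python3 - <<'E'
from h import *
print(bot.get_obs()['wrist_force'])
m,im=snap('wrist','w4.png'); cv2.imwrite('pics/w4b.png',cv2.resize(im[:,:,::-1],(800,500)))
E
```

```text
time: 6.15
ee_pos: [0.5433, -0.1168, 0.1131]
tcp_rot: [-28.3, 89.9, 158.5]
wrist_force: [-4.2, 1.2, 1.7]
opening: -0.0
[-4.24073646  1.2463786   1.65577954]
```

View pics/w4b.png

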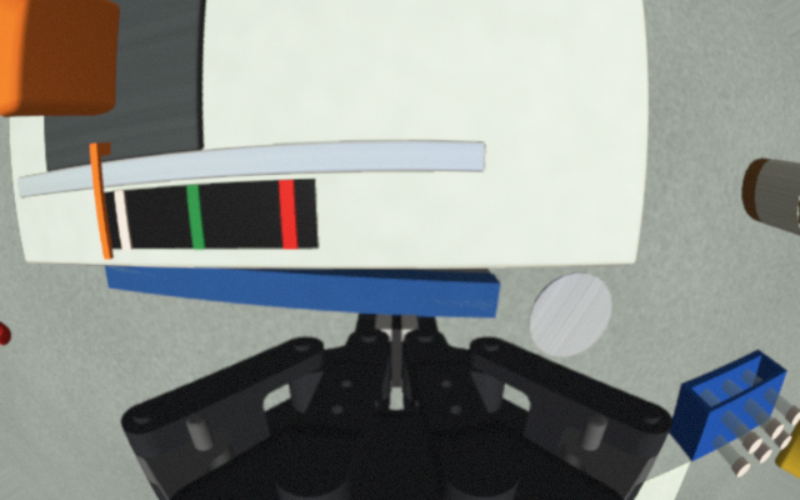

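The door is almost shut, with a thin gap on the right at (480,270), and the catch is resisting at 4 N. I'll push farther.

```bash
python3 -m crank '[{"linear":[0.003,-0.0002,0],"yaw":0,"grip":1},{"linear":[0.002,0,0],"yaw":0,"grip":1},{"linear":[0,0,0],"yaw":0,"grip":1}]'
python3 -m crank '[{"linear":[0.002,0,0],"yaw":0,"grip":1},{"linear":[0,0,0],"yaw":0,"grip":1}]'
python3 -m crank '[{"linear":[0.002,0,0],"yaw":0,"grip":1},{"linear":[0,0,0],"yaw":0,"grip":1}]'
python3 - <<'E'
from h import *
print(bot.get_obs()['wrist_force'])
m,im=snap('wrist','w5.png'); cv2.imwrite('pics/w5b.png',cv2.resize(im[:,:,::-1],(800,500)))
E
```

```text
time: 6.5
ee_pos: [0.5495, -0.1174, 0.1134]
tcp_rot: [149.7, 89.9, -23.4]
wrist_force: [0.3, -0.4, 1.2]
opening: -0.0005
time: 6.7
ee_pos: [0.5504, -0.1174, 0.1134]
tcp_rot: [5.8, 89.9, -167.3]
wrist_force: [-5.3, -0.7, 3.1]
opening: 0.0001
time: 6.9
ee_pos: [0.5504, -0.1174, 0.1133]
tcp_rot: [-3.9, 89.7, -177.1]
wrist_force: [-15.4, 0.1, 7.6]
opening: 0.0001
[-15.39903694   0.09097394   7.56535942]
```

View pics/w5b.png

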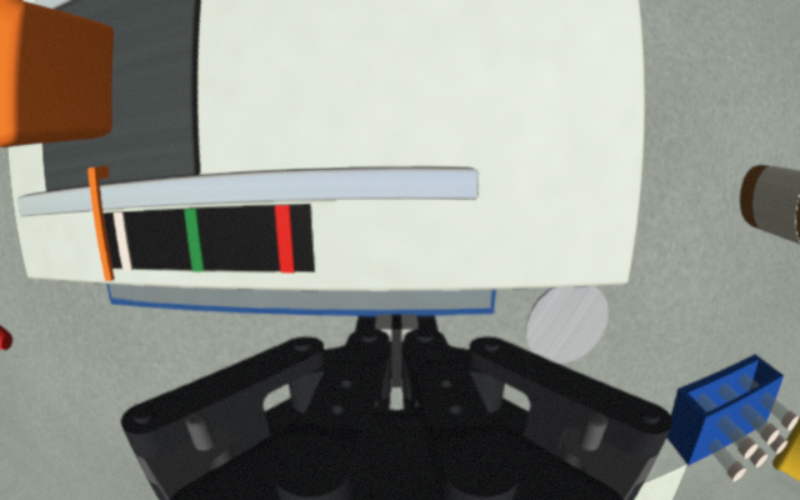

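The door has snapped home: the force dropped to 0, then rose against a hard stop, and the gap is closed. I'll back off, go up and over the shutter, and measure there.

```bash
python3 -m crank '[{"linear":[-0.015,0.002,0],"yaw":0,"grip":1},{"linear":[-0.025,0.003,0.01],"yaw":0,"grip":1},{"linear":[0,0,0.045],"yaw":0,"grip":1},{"linear":[0,0.01,0.045],"yaw":0,"grip":1},{"linear":[0,0.02,0.045],"yaw":0,"grip":1},{"linear":[0.01,0.03,0.03],"yaw":0,"grip":0.5},{"linear":[0.02,0.025,0.01],"yaw":0,"grip":0},{"linear":[0.01,0.01,0],"yaw":0,"grip":0},{"linear":[0,0,0],"yaw":0,"grip":0},{"linear":[0,0,0],"yaw":0,"grip":0}]'
cat > look.py <<'E'
from h import *
import sys
o=bot.get_obs(); m,im=snap('wrist',sys.argv[1]+'.png'); m['wrist']=True
np.savez('pics/'+sys.argv[1]+'.npz',**{k:np.array(v) for k,v in m.items()})
cv2.imwrite('pics/'+sys.argv[1]+'b.png',cv2.resize(im[:,:,::-1],(800,500)))
print(o['time'],o['ee_pos'],o['wrist_force'],o['opening'])
for n,z in[('shutter',.177),('half_mark',.152)]:
    for x in bot.place_of(n,'wrist')[:2]: print(n,x['centre'],x['p'],atz(m,x['centre'],z))
for x in bot.silhouettes('shutter','wrist')[:2]: print(x['box'],x['p'])
E
python3 look.py w6
```

```text
time: 7.95
ee_pos: [0.5526, -0.0177, 0.2971]
tcp_rot: [0.2, 89.9, -172.9]
wrist_force: [-0.5, -0.6, -0.4]
opening: 0.0721
7.95 [ 0.55256619 -0.01770107  0.2971186 ] [-0.46590625 -0.63244364 -0.36911061] 0.07209495039894552
shutter [325.2, 96.6] 0.65 [ 0.63230761 -0.01561621  0.177     ]
half_mark [355.3, 157.7] 0.81 [ 0.58058666 -0.0512802   0.152     ]
[325.4, 118.2, 77.9, 106.9] 0.98
```

View pics/w6b.png

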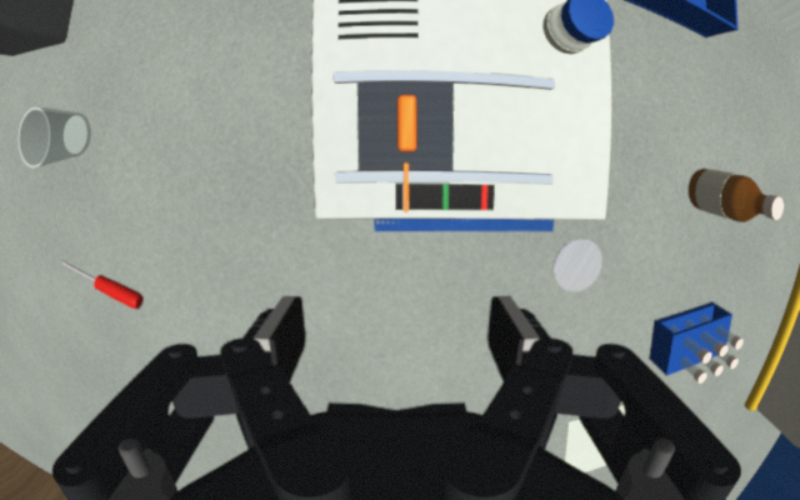

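The door's blue edge is flush at (465,225). The tab top is centred at (407,124), the green mark is at (446,196), and the pointer is at the white mark (406,190).

Run:
```python
from h import *
def L(n): 
    d=np.load(f'pics/{n}.npz'); return {k:d[k] for k in d}
m=L('w6');m['wrist']=True
f=lambda x,y,z:atz(m,(x/1.25,y/1.25),z).round(4)
print('tab',f(407.5,123.5,.198),'L/R',f(398,124,.198),f(417,124,.198),'front/back',f(407,151,.198),f(408,96,.198))
for n,x in[('w',407),('g',446),('r',484.5)]: print(n,f(x,197,.152))
print('ptr',f(406,190,.157), 'corners',f(316,218,.15),f(606,218,.15))
t=bot.camera_model('top')
print('top tab',atz(t,(170+361/2.5,80+222/2.5),.198),atz(t,(170+364.5/2.5,80+246/2.5),.198))
rt=ray(t,(170+363/2.5,80+232/2.5)); s=bot.camera_model('scene')
```

```text
tab [ 0.6294 -0.016   0.198 ] L/R [ 0.6284 -0.0103  0.198 ] [ 0.6299 -0.0219  0.198 ] front/back [ 0.6123 -0.0178  0.198 ] [ 0.6467 -0.0143  0.198 ]
w [ 0.5772 -0.0235  0.152 ]
g [ 0.5809 -0.0527  0.152 ]
r [ 0.5849 -0.0822  0.152 ]
ptr [ 0.5829 -0.0219  0.157 ] corners [0.5527 0.0444 0.15  ] [ 0.5833 -0.1935  0.15  ]
top tab [ 0.64222901 -0.01198743  0.198     ] [ 0.61122861 -0.01633523  0.198     ]
```

```bash
python3 -m crank '[{"linear":[0.026,0.0005,0],"yaw":0,"grip":0},{"linear":[0.026,0.0005,0],"yaw":0,"grip":0},{"linear":[0.0248,0.0002,0],"yaw":0,"grip":0},{"linear":[0,0,-0.03],"yaw":0,"grip":0},{"linear":[0,0,-0.03],"yaw":0,"grip":0},{"linear":[0,0,0],"yaw":0,"grip":0}]'
python3 look.py w7
```

```text
time: 8.75
ee_pos: [0.628, -0.0167, 0.2335]
tcp_rot: [-8.1, 89.6, 178.7]
wrist_force: [-0.7, -0.5, 0.1]
opening: 0.0857
8.75 [ 0.62803007 -0.01673488  0.23349145] [-0.73082916 -0.54121043  0.14988267] 0.08570659838459206
shutter [317.5, 206.3] 0.77 [ 0.63106718 -0.01722523  0.177     ]
half_mark [352.9, 261.0] 0.65 [ 0.58020156 -0.05237128  0.152     ]
half_mark [465.7, 271.6] 0.36 [ 0.57697467 -0.15824008  0.152     ]
[316.9, 217.5, 95.8, 126.7] 0.92
```

View pics/w7b.png

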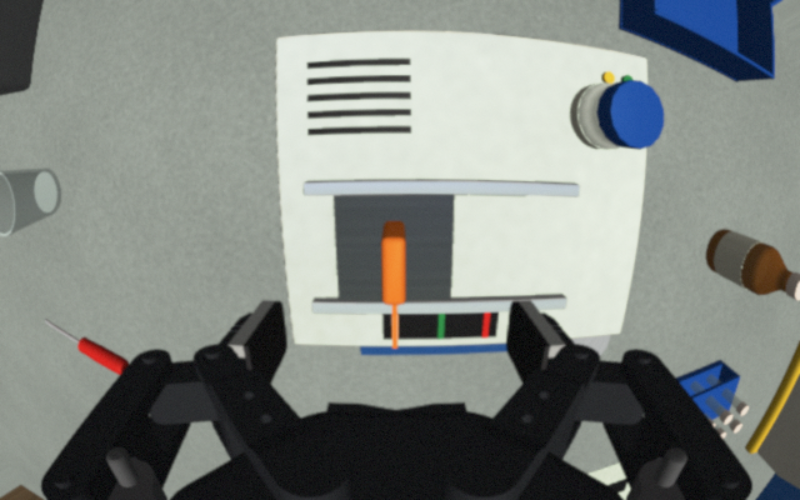

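```bash
python3 - <<'E'
from h import *
def L(n): 
    d=np.load(f'pics/{n}.npz'); m={k:d[k] for k in d};m['wrist']=True;return m
a,b=L('w6'),L('w7'); s=1.25
for n,p,q in[('tabfront',(407,151),(394.5,303)),('green',(446,196.5),(441.5,325)),('white',(406,209),(395,347))]:
    print(n,*tri([ray(a,(p[0]/s,p[1]/s)),ray(b,(q[0]/s,q[1]/s))]))
E
python3 -m crank '[{"linear":[0.001,0,-0.025],"yaw":0,"grip":0},{"linear":[0,0,-0.02],"yaw":0,"grip":0},{"linear":[0,0,-0.015],"yaw":0,"grip":0},{"linear":[0,0,-0.006],"yaw":0,"grip":0},{"linear":[0,0,0],"yaw":0,"grip":0}]' 40
```

```text
tabfront [ 0.61223683 -0.01808309  0.19444848] [np.float64(0.00015868601357604367), np.float64(0.0001586860135760392)]
green [ 0.58126593 -0.05250606  0.15224498] [np.float64(8.710706167050746e-05), np.float64(8.71070616705031e-05)]
white [ 0.5707056  -0.02319638  0.16807603] [np.float64(9.242383442453292e-05), np.float64(9.242383442452739e-05)]
time: 9.45
ee_pos: [0.6308, -0.0162, 0.1731]
tcp_rot: [171.6, 90.0, -1.5]
wrist_force: [-0.1, 0.4, -0.4]
opening: 0.0855
```

```bash
python3 -m crank '[{"linear":[0,0,-0.004],"yaw":0,"grip":0},{"linear":[0,0,0],"yaw":0,"grip":0.4},{"linear":[0,0,0],"yaw":0,"grip":0.7},{"linear":[0,0,0],"yaw":0,"grip":0.8},{"linear":[0,0,0],"yaw":0,"grip":0.9},{"linear":[0,0,0],"yaw":0,"grip":1},{"linear":[0,0,0],"yaw":0,"grip":1},{"linear":[0,0,0],"yaw":0,"grip":1}]' 50
python3 look.py w8
```

```text
time: 10.25
ee_pos: [0.6307, -0.0158, 0.1686]
tcp_rot: [-130.9, 90.0, 55.9]
wrist_force: [-1.2, 1.9, 1.8]
opening: 0.0114
10.25 [ 0.63071158 -0.01583545  0.16855117] [-1.15790331  1.92336423  1.79612665] 0.011420616856533908
shutter [318.0, 254.7] 0.89 [ 0.62961745 -0.0170156   0.177     ]
[317.7, 253.2, 131.6, 148.9] 0.78
```

View pics/w8b.png

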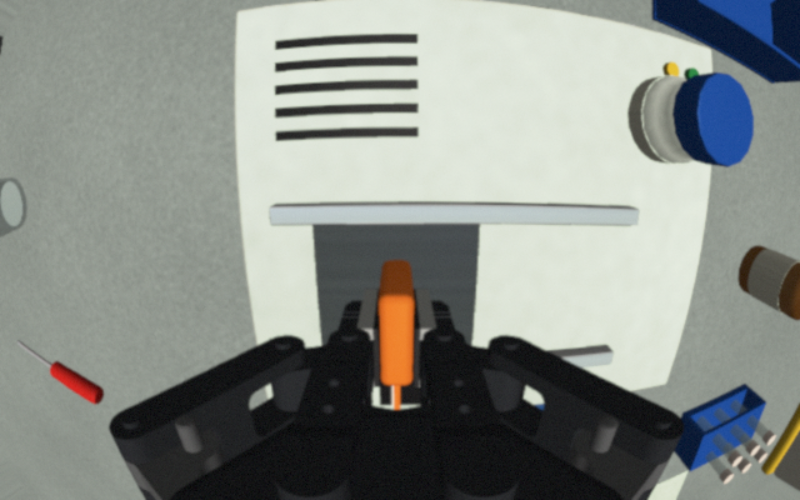

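The tab is held centrally (opening 11.4 mm). I'll slide it 25 mm first, then check.

```bash
python3 -m crank '[{"linear":[0.0004,-0.003,0],"yaw":0,"grip":1},{"linear":[0.0005,-0.004,0],"yaw":0,"grip":1},{"linear":[0.0005,-0.004,0],"yaw":0,"grip":1},{"linear":[0.0005,-0.004,0],"yaw":0,"grip":1},{"linear":[0.0005,-0.004,0],"yaw":0,"grip":1},{"linear":[0.0004,-0.003,0],"yaw":0,"grip":1},{"linear":[0.0003,-0.002,0],"yaw":0,"grip":1},{"linear":[0,0,0],"yaw":0,"grip":1},{"linear":[0,0,0],"yaw":0,"grip":1}]'
python3 look.py w9
python3 - <<'E'
from h import *
for c in['top','scene']:
    m,im=snap(c,c+'9.png')
    x,y=(290,130) if c=='top' else (230,160)
    cv2.imwrite(f'pics/{c}9c.png',cv2.resize(im[y:y+75,x:x+100,::-1],(800,600),interpolation=cv2.INTER_CUBIC))
E
```

```text
time: 11.35
ee_pos: [0.6337, -0.04, 0.1685]
tcp_rot: [-99.3, 89.9, 87.6]
wrist_force: [-1.9, 6.6, 5.3]
opening: 0.0111
11.35 [ 0.63372489 -0.03995612  0.16849634] [-1.91912276  6.61605292  5.25978837] 0.011113430968912924
shutter [316.8, 252.1] 0.69 [ 0.63397909 -0.04039653  0.177     ]
half_mark [324.0, 313.2] 0.57 [ 0.57970408 -0.05142261  0.152     ]
half_mark [573.9, 355.1] 0.28 [ 0.51915361 -0.31863444  0.152     ]
[317.9, 254.7, 134.9, 150.4] 0.91
```

View pics/w9b.png

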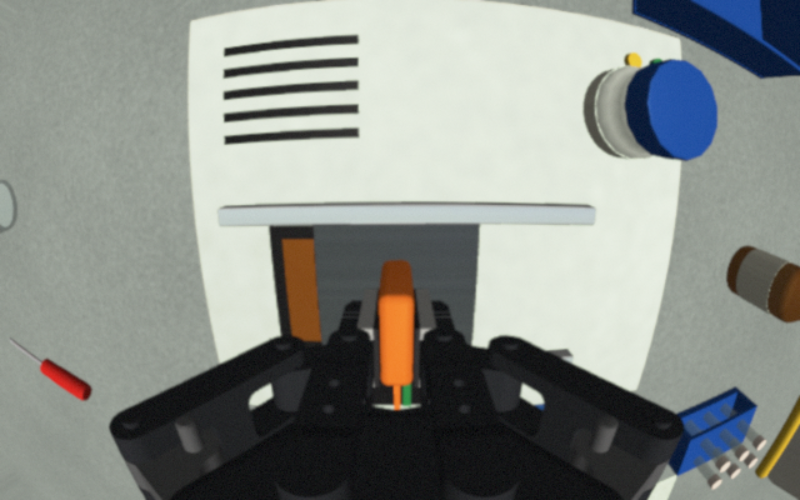

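View pics/top9c.png

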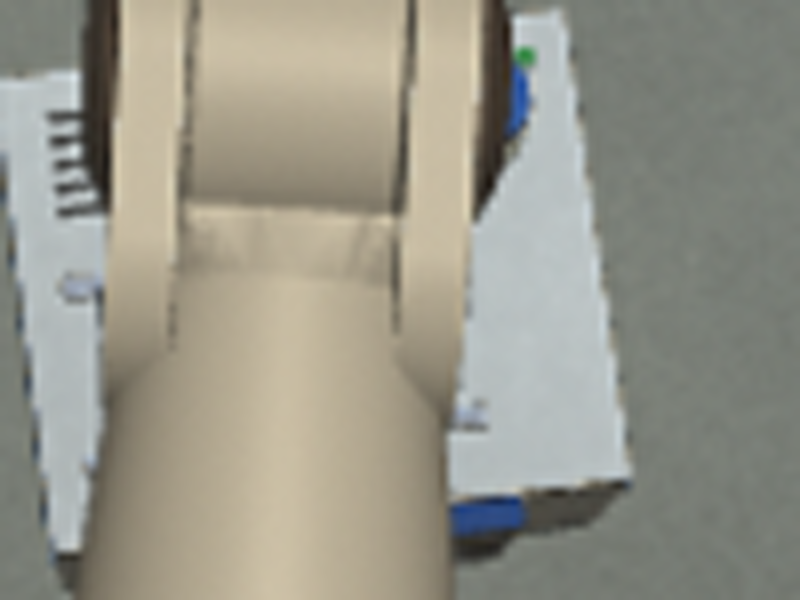

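View pics/scene9c.png

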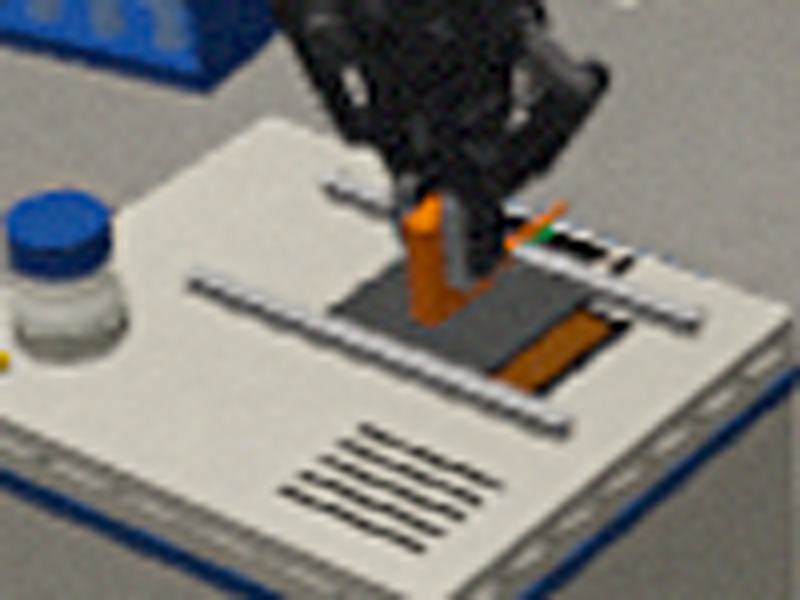

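The shutter is open about 24 mm. In the wrist view, the pointer (397,395) is just left of the green mark (407,393). I'll zoom in to work out the remainder.

Run:
```python
from h import *
d=np.load('pics/w9.npz');m={k:d[k] for k in d};m['wrist']=True
im=cv2.imread('pics/w9.png'); cv2.imwrite('pics/w9z.png',cv2.resize(im[295:335,290:345],(770,560),interpolation=cv2.INTER_CUBIC))
c,s=np.cos(np.radians(7)),np.sin(np.radians(7))
loc=lambda p: -s*p[0]+c*p[1]
for x in(397,403,407,411): print(x,loc(atz(m,(x/1.25,393/1.25),.152)),loc(atz(m,(x/1.25,393/1.25),.158)))
print('tab',loc(bot.get_obs()['ee_pos']),'green(tri)',loc((.58127,-.0525)),loc((.5809,-.0527)), loc((.5804,-.0513)))
```

```text
397 -0.11766048677404038 -0.11766407930224862
403 -0.12068656943314209 -0.12057659519148392
407 -0.12270485897769182 -0.12251913973827555
411 -0.12472447510285314 -0.12446296108003435
tab -0.11682568018192399 green(tri) -0.12294766620227947 -0.12310108377554782 -0.12165058449154742
```

View pics/w9z.png

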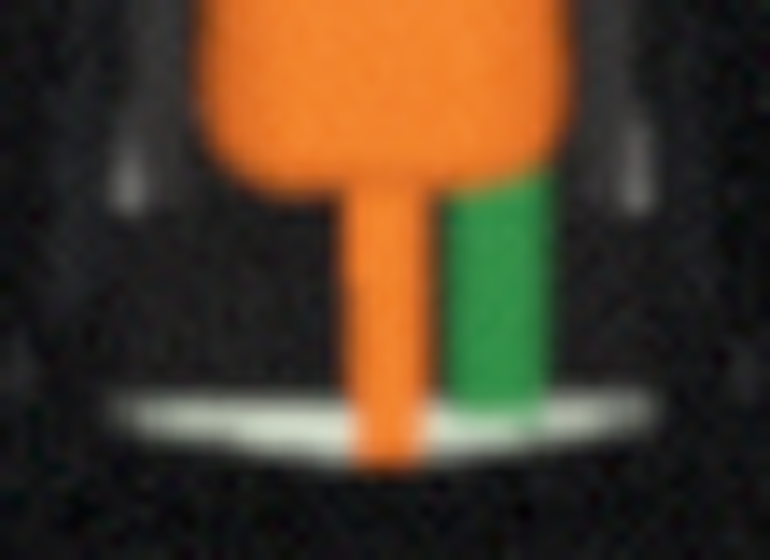

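```bash
python3 -m crank '[{"linear":[0.0003,-0.002,0],"yaw":0,"grip":1},{"linear":[0.0002,-0.002,0],"yaw":0,"grip":1},{"linear":[0.0001,-0.001,0],"yaw":0,"grip":1},{"linear":[0,0,0],"yaw":0,"grip":1},{"linear":[0,0,0],"yaw":0,"grip":1}]'
python3 look.py w10
python3 - <<'E'
from h import *
im=cv2.imread('pics/w10.png'); cv2.imwrite('pics/w10z.png',cv2.resize(im[295:335,290:345],(770,560),interpolation=cv2.INTER_CUBIC))
E
```

```text
time: 12.15
ee_pos: [0.6343, -0.0447, 0.1685]
tcp_rot: [-101.8, 89.9, 85.1]
wrist_force: [-1.6, 7.9, 4.9]
opening: 0.0114
12.15 [ 0.63434756 -0.04469508  0.16854245] [-1.59666128  7.87690289  4.90422713] 0.011444474257412046
shutter [318.7, 258.9] 0.97 [ 0.63104277 -0.04650793  0.177     ]
half_mark [314.2, 312.6] 0.57 [ 0.58005579 -0.0500116   0.152     ]
[317.6, 254.6, 133.1, 149.3] 0.66
```

View pics/w10z.png

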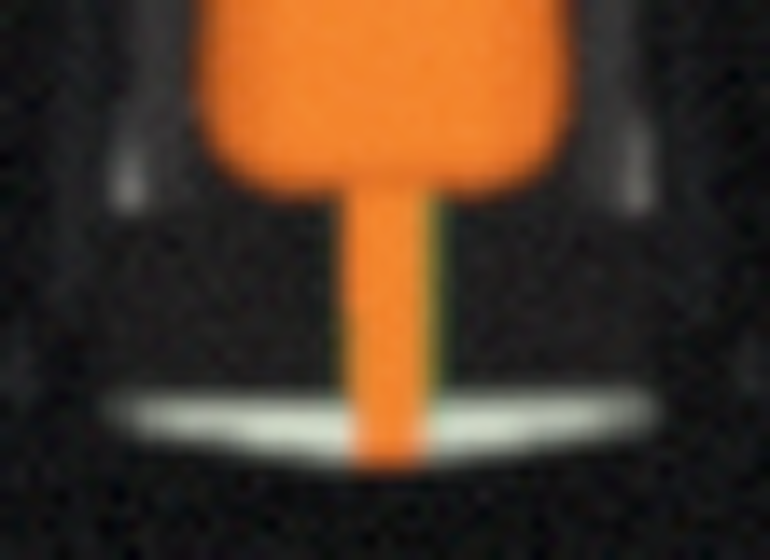

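The pointer now covers the green mark, with an equal sliver showing on each side (a little more on the right, about 0.2 mm), and the spring force is 7.9 N, which is what half travel should give. I'll hold, check it's steady, and look at the door once more.

```bash
python3 -m crank '[{"linear":[0,-0.0002,0],"yaw":0,"grip":1},{"linear":[0,0,0],"yaw":0,"grip":1},{"linear":[0,0,0],"yaw":0,"grip":1},{"linear":[0,0,0],"yaw":0,"grip":1},{"linear":[0,0,0],"yaw":0,"grip":1},{"linear":[0,0,0],"yaw":0,"grip":1},{"linear":[0,0,0],"yaw":0,"grip":1},{"linear":[0,0,0],"yaw":0,"grip":1}]'
python3 look.py w11
python3 - <<'E'
from h import *
im=cv2.imread('pics/w11.png'); a=cv2.resize(im[295:335,290:345],(440,320),interpolation=cv2.INTER_CUBIC)
m,t=snap('top','top11.png'); b=cv2.resize(t[150:230,280:390,::-1],(440,320),interpolation=cv2.INTER_CUBIC)
cv2.imwrite('pics/w11z.png',cv2.resize(np.hstack([a,b]),(800,290)))
E
```

```text
time: 13.15
ee_pos: [0.6344, -0.0448, 0.1685]
tcp_rot: [-103.7, 89.9, 83.2]
wrist_force: [-2.1, 7.3, 5.3]
opening: 0.0114
13.15 [ 0.63436896 -0.0447959   0.16854385] [-2.0662974   7.27050732  5.27975271] 0.01136500690762367
shutter [315.6, 252.8] 0.64 [ 0.63414619 -0.04472184  0.177     ]
shutter [337.4, 146.4] 0.39 [ 0.68558766 -0.04817505  0.177     ]
half_mark [317.4, 313.6] 0.96 [ 0.5795162  -0.05219785  0.152     ]
half_mark [576.0, 353.5] 0.69 [ 0.521692   -0.32571497  0.152     ]
[316.6, 254.2, 131.0, 149.5] 0.97
```

View pics/w11z.png

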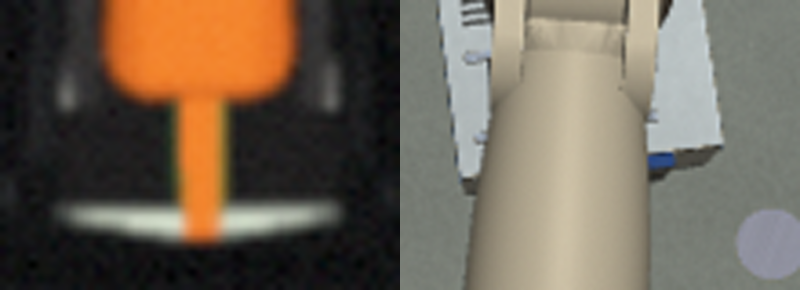

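The pointer is centred on the green mark with equal slivers on both sides, nothing moves over a second of holding, and the door edge is flush at the front. I'm handing it in.

```bash
python3 -c "
from workcell import bot
print(bot.job_done()); print(bot.get_obs()['time'])"
```

```text
the job is handed in; nothing more can be done
None
the job is handed in; nothing more can be done
```

I pushed the door shut first, then slid the shutter to the green mark, and handed the job in at about 13 s with the fingers still gripping the tab.

- **Door:** The push built up to about 4 N at the catch, then dropped to zero as it snapped home. A further nudge met a hard stop at about 15 N. In the wrist view from above after I backed off, the door's edge is flush with the analyser front.
- **Shutter:** I pinched the tab at a 50 N grip setting and slid it about 24 mm, then 5 mm, then a 0.2 mm nudge.
- **Last checks:** The wrist camera shows the pointer centred on the green mark. The sideways force was 7.3–7.9 N, against about 8 N expected at half travel. The tool and grip stayed steady through about 1 s of holding.

**Disagreements:**
- The network's positions for the tab and the mark were off by several millimetres in some views, so I relied on the zoomed wrist picture for the final position.
- The arm hid most of the analyser from the top camera at the end, so only the door's right end could be seen there, and it looked flush.
- I did not touch the other objects. I also did not re-measure their positions afterwards.

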